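# Set out the ribs of a tapered model wing on its plan

## Robot

A 6-joint arm with a two-finger parallel gripper is mounted at the origin on the work surface. World frame = base frame: x ahead of the robot, y to its left, z up, the work surface at z = 0. Lengths are in m, angles in rad, forces in N, time in s.
With the tool pointing down it reaches from about 0.325 to 0.9 m from the base axis. Payload 6.1 kg.
Tool frame: the origin (TCP) lies between the finger pads; the fingertips stand 11 mm ahead of it and the grasp point (between the pads) lies 8 mm behind it; z points along the fingers, y is the line along which they close (so a half turn about z gives the same grasp; the last joint's range is limited). The gripper opens to 85 mm and grips with 20 to 120 N. Pads are 22 mm wide; open, the fingers measure 114 mm over their backs; the gripper's body (76 mm by 85 mm) begins 54 mm behind the grasp point. The pads swing forward as they close: fully open they stand 13 mm farther back than shut.
Start: joints at [-1.356, 0.22, 1.526, -0, 1.395, -0.126], TCP at [0.209, -0.589, 0.242] pointing down, gripper open.
Joint ranges: [-2.98, 2.98], [-0.91, 2.08], [0.09, 2.57], [-1.24, 4.39], [0.2, 2.65], [-2.68, 2.68]. Speed limits (rad/s): [2.57, 2.57, 3.01, 3.14, 3.14, 3.14].

## Interface

Orientations are given as a unit quaternion [x, y, z, w].
In Python, from plant import bot, optics, ticket, spotter gives the robot as it stands.
- The arm moves only by the tool arm_command, never from a script. Its arguments are lists of equal length, an entry for each row: "angular": the turn, a rotation vector about the tool's x, y, z in rad, a list of three; "slide": the shift along the tool's x, y, z in m, a list of three; "jaw": the opening, from 0 (shut) to 1 (fully open). A call has 1 to 12 rows; each row is the pose to reach, as a shift and turn from the pose commanded when the call began, along the tool's axes at that moment; what a row does not reach only later rows make up. A row lasts 1/10 s, in which the tool goes at most 50 mm and 8.59 degrees, less where a joint would pass 70% of its speed; a pose out of reach is approached as far as the arm can. A call with a gripper value outside its range is refused whole. The fingers move at their own pace and stop on an object; the grip force is fixed at half the most. Time passes only in rows, so rows that repeat a pose let the fingers close. It gives the time, the measured TCP pose, the force, the opening and the grip force at its end, in the units of the state.
- bot.state(): the state, without advancing time (a new reading comes with each control period).
- optics.grab_frame(name): name is "side" or "top" or "wrist"; returns a dict with "image" (400x640x3 uint8, red, green, blue), "mtx" (3x3 intrinsics, pixels), "eye" and "rotation" of the camera in the world. Camera axes: x right, y down, z forward; pixel columns grow to the right and rows downward; lengths in m; the calibration is good to about 2 mm. A picture is of the moment at which its call begins. There is no depth.
- ticket.finish_job(): hands the job in; it is judged then, once.
Trained networks look in a picture, given as the dict that the camera call returned (one of the last four; its "shot" number tells which), for a name from the list of things; names that differ only in an ending like _2 or _b are one class to them, and where a whole thing is asked for, a point or a joint stands for the part that bears it (a point fixed in the world has none). Each returns a list of dicts, best first, with "p" (0 to 1); they miss things now and then, are a little off and sometimes report something else, mostly with a low value. They report only what shows in the picture. A call takes as long as a camera call. They do not tell look-alikes from the thing itself.
- spotter.look_for(picture, label): "box" ([left, top, right, bottom] in pixels, round what is visible of it).
The state is a dict: "clock": time; "joint_positions": joint angles; "dq": joint speeds; "tau": joint torques, N m; "position": TCP position; "tcp_rot": TCP orientation; "force": force on the tool from outside, world axes, zero at the start; "torque": the same for the moment, N m; "width": finger opening in m; "finger_force": force on a finger pad.
Only numpy, scipy, OpenCV 4.12 (cv2) and the standard library are available. Lean on these libraries where they do the work, as an engineer would, in place of code of your own. Each camera call takes 0.05 s, during which the arm holds its last target. There are 200 camera calls.

## Task

Set out the wing ribs on the plan for a dry fit: stand the four ribs upright on the four rib lines of the sheet, in order of length from the longest at the root (the wide end of the wing) to the shortest at the tip, each squarely on the line of its own length with its blunt nose at the end marked by the red dot. Leave the glue bottle and the motor where they stand.

Things in the scene. Friction and masses are not known exactly. Their poses are not given: they have to be found in the camera images.
- rib1: root rib, longest of four ivory printed wing ribs: 170 mm long, 14 mm wide, standing on its flat underside on the mat (mat top z = 3 mm). Highest (27 mm) at the solid spar boss, 30 mm long with flat sides 14 mm apart and a black bar across its top: grip there. Origin: underside, under the boss's middle, 51 mm behind the nose. x from blunt nose to thin tail, y across, z up. Loose, 36 g.
- rib2: second rib, second longest of four ivory printed wing ribs: 146 mm long, 14 mm wide, standing on its flat underside on the mat (mat top z = 3 mm). Highest (23 mm) at the solid spar boss, 30 mm long with flat sides 14 mm apart and a black bar across its top: grip there. Origin: underside, under the boss's middle, 44 mm behind the nose. x from blunt nose to thin tail, y across, z up. Loose, 30 g.
- rib3: third rib, third longest of four ivory printed wing ribs: 122 mm long, 14 mm wide, standing on its flat underside on the mat (mat top z = 3 mm). Highest (20 mm) at the solid spar boss, 30 mm long with flat sides 14 mm apart and a black bar across its top: grip there. Origin: underside, under the boss's middle, 37 mm behind the nose. x from blunt nose to thin tail, y across, z up. Loose, 24 g.
- rib4: tip rib, shortest of four ivory printed wing ribs: 98 mm long, 14 mm wide, standing on its flat underside on the mat (mat top z = 3 mm). Highest (16 mm) at the solid spar boss, 30 mm long with flat sides 14 mm apart and a black bar across its top: grip there. Origin: underside, under the boss's middle, 29 mm behind the nose. x from blunt nose to thin tail, y across, z up. Loose, 18 g.
- station1: rib line 1 from the root: flat pale blue strip with dark edges, 170 by 14 mm, printed on the white sheet on the mat. Origin: middle of its nose end; a red dot lies 12 mm ahead of it. x from nose end (leading edge) to tail end, y across, z up. A dark tick at x = 51 mm marks the spar. The lines are parallel, 62 mm apart, spar ticks in one straight row. Fixed.
- station2: rib line 2 from the root: flat pale blue strip with dark edges, 146 by 14 mm, printed on the white sheet on the mat. Origin: middle of its nose end; a red dot lies 12 mm ahead of it. x from nose end (leading edge) to tail end, y across, z up. A dark tick at x = 44 mm marks the spar. The lines are parallel, 62 mm apart, spar ticks in one straight row. Fixed.
- station3: rib line 3 from the root: flat pale blue strip with dark edges, 122 by 14 mm, printed on the white sheet on the mat. Origin: middle of its nose end; a red dot lies 12 mm ahead of it. x from nose end (leading edge) to tail end, y across, z up. A dark tick at x = 37 mm marks the spar. The lines are parallel, 62 mm apart, spar ticks in one straight row. Fixed.
- station4: rib line 4 from the root: flat pale blue strip with dark edges, 98 by 14 mm, printed on the white sheet on the mat. Origin: middle of its nose end; a red dot lies 12 mm ahead of it. x from nose end (leading edge) to tail end, y across, z up. A dark tick at x = 29 mm marks the spar. The lines are parallel, 62 mm apart, spar ticks in one straight row. Fixed.
- glue: bystander: small white glue bottle with yellow label and blue nozzle, 34 mm across, 98 mm tall, standing loose on the mat; origin at the centre of its underside, z up.
- motor: bystander: small electric motor with a dark can, red top and a thin shaft pointing up, 36 mm across, 50 mm tall, standing loose on the mat; origin at the centre of its underside, z up.
Things that resemble listed ones, but are neither listed nor needed, are in the scene too. Leave any green look-alike of the rib4 alone.

How it is judged:
At the end, for the whole second after the job is handed in: Each of the four ribs stands upright (within 0.1 rad) on the sheet on the line of its own length, within 10 mm along the line and 8 mm across it, turned within 0.14 rad of it, nose at the red-dot end, at rest (x of rib1 in the frame of station1 between 0.041 and 0.061 m and y of rib1 in the frame of station1 between -0.008 and 0.008 m and angle between the x axis of rib1 and the x axis of station1, either way round below 0.14 rad and x of station1 in the frame of rib1 below 0 m and angle between each of rib1, rib2, rib3, rib4's own z axis and vertical below 0.1 rad and height (world z) of each of rib1, rib2, rib3, rib4 below 0.008 m and linear speed of each of rib1, rib2, rib3, rib4 below 0.02 m/s and angular speed of each of rib1, rib2, rib3, rib4 below 0.2 rad/s and x of rib2 in the frame of station2 between 0.0338 and 0.0538 m and y of rib2 in the frame of station2 between -0.008 and 0.008 m and angle between the x axis of rib2 and the x axis of station2, either way round below 0.14 rad and x of station2 in the frame of rib2 below 0 m and x of rib3 in the frame of station3 between 0.0266 and 0.0466 m and y of rib3 in the frame of station3 between -0.008 and 0.008 m and angle between the x axis of rib3 and the x axis of station3, either way round below 0.14 rad and x of station3 in the frame of rib3 below 0 m and x of rib4 in the frame of station4 between 0.0194 and 0.0394 m and y of rib4 in the frame of station4 between -0.008 and 0.008 m and angle between the x axis of rib4 and the x axis of station4, either way round below 0.14 rad and x of station4 in the frame of rib4 below 0 m); the robot touches nothing.
It fails at once if the glue bottle is pushed more than 20 mm from its place or knocked over (distance of glue from where it was at the start of the episode above 0.02 m or angle between glue's own z axis and vertical above 0.5 rad).
It fails at once if the motor is pushed more than 20 mm from its place or knocked over (distance of motor from where it was at the start of the episode above 0.02 m or angle between motor's own z axis and vertical above 0.5 rad).
It also fails if it takes over 115 s, if anything falls off the work surface, if the arm or the gripper's body presses on something with over 40 N, if the wrist force passes 120 N, or if a joint passes its speed limit or range.

## Working session

There is one attempt and no reset: what is moved stays moved. The work goes in short steps, Python scripts to look and compute and a tool call to move; the robot and the scene stay as the last step left them, time stands still between calls to the robot, and variables do not carry over. Pictures are saved under pics/ and viewed, at most 14 in all, crops included, and the job is handed in when it is done.

Besides the shell and the picture viewer there is one more tool, called after "Request:" as name(argument=value, ...) on one line, values as JSON. arm_command: Moves the arm, as the interface text tells. Its arguments: {"type":"object","properties":{"angular":{"type":"array"},"slide":{"type":"array"},"jaw":{"type":"array"}},"required":["angular","slide","jaw"]}

```bash
mkdir -p pics; python3 - <<'E'
from plant import bot, optics, spotter
import cv2,pickle
for n in ["top","side"]:
    f=optics.grab_frame(n); cv2.imwrite(f"pics/{n}0.png",f["image"][:,:,::-1]); pickle.dump(f,open(f"{n}.pkl","wb"))
    print(n,f["mtx"].tolist(),f["eye"],f["rotation"])
    for l in ["rib1","rib2","rib3","rib4","station1","station2","station3","station4","glue","motor"]:
        print(l,[( [int(v) for v in d["box"]],round(d["p"],2)) for d in spotter.look_for(f,l)][:6])
print(bot.state())
E
```

```text
top [[432.2366825795604, 0.0, 309.9810514387657], [0.0, 432.2366825795604, 194.8170185951315], [0.0, 0.0, 1.0]] [0.30592554 0.15131848 1.2383826 ] [-0.68459697  0.72135755 -0.07427378  0.07384903]
rib1 [([239, 167, 264, 224], 0.68), ([466, 223, 483, 266], 0.66), ([114, 268, 139, 297], 0.58), ([455, 156, 474, 206], 0.57), ([257, 225, 265, 263], 0.54)]
rib2 [([239, 167, 264, 224], 0.68), ([466, 223, 483, 266], 0.66), ([114, 268, 139, 297], 0.58), ([455, 156, 474, 206], 0.57), ([257, 225, 265, 263], 0.54)]
rib3 [([239, 167, 264, 224], 0.68), ([466, 223, 483, 266], 0.66), ([114, 268, 139, 297], 0.58), ([455, 156, 474, 206], 0.57), ([257, 225, 265, 263], 0.54)]
rib4 [([239, 167, 264, 224], 0.68), ([466, 223, 483, 266], 0.66), ([114, 268, 139, 297], 0.58), ([455, 156, 474, 206], 0.57), ([257, 225, 265, 263], 0.54)]
station1 [([331, 184, 376, 210], 0.82), ([316, 162, 372, 196], 0.72), ([353, 202, 382, 226], 0.67), ([364, 218, 394, 240], 0.64)]
station2 [([331, 184, 376, 210], 0.82), ([316, 162, 372, 196], 0.72), ([353, 202, 382, 226], 0.67), ([364, 218, 394, 240], 0.64)]
station3 [([331, 18
[... 1633 characters left out ...]
], 0.56)]
{'clock': 1.1, 'joint_positions': array([-1.35608436e+00,  2.20410787e-01,  1.52649792e+00,  2.00515439e-06,
        1.39469689e+00, -1.26089258e-01]), 'dq': array([ 0.00032617, -0.00106567, -0.00093517, -0.00071185, -0.00112486,
       -0.00168707]), 'tau': array([-1.91383419e-04, -4.96860266e+01, -3.89735842e+01, -1.57543545e-04,
        1.21245615e-03, -2.27245789e-05]), 'position': array([ 0.2089035 , -0.58904737,  0.24229405]), 'tcp_rot': array([ 9.85516941e-01,  1.69577001e-01,  6.99316702e-07, -6.51153346e-06]), 'force': array([ 0.70685263, -1.22287885,  0.14772119]), 'torque': array([ 0.01961138, -0.01885722,  0.01317222]), 'finger_force': 0.0, 'width': 0.08522239155569535}
```

```bash
python3 - <<'E'
import cv2
a=cv2.imread("pics/top0.png")
cv2.imwrite("pics/topc.png",cv2.resize(a[100:310,95:500],(800,415),interpolation=cv2.INTER_CUBIC))
E
```

```text
(no output)
```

View pics/topc.png

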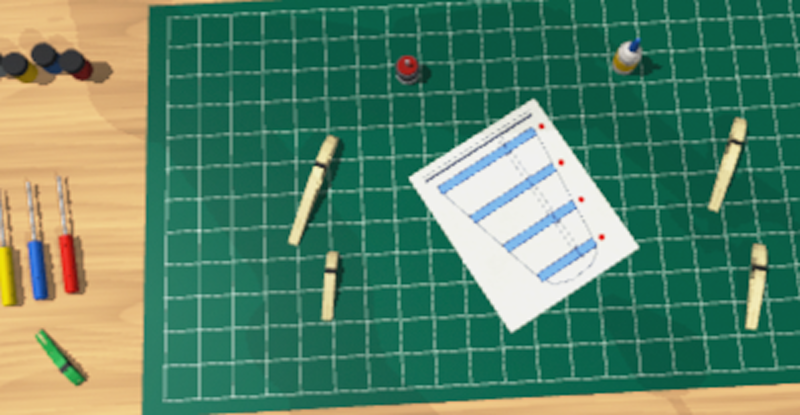

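View pics/side0.png

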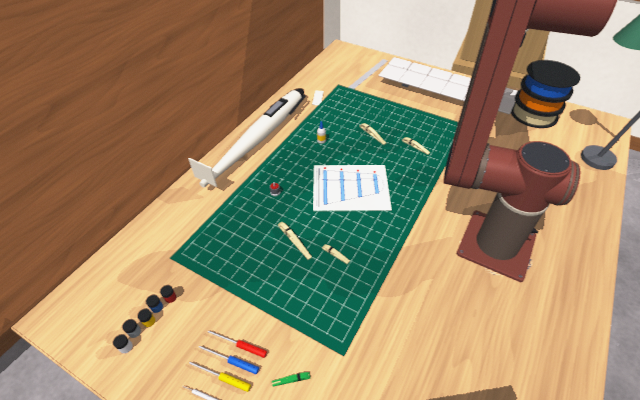

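The top crop shows four ivory ribs, all with the bar, and so the nose, at the upper end. Lengths order them as crop (315,190) = rib1, (728,165) = rib2, (757,287) = rib3 and (330,286) = rib4. The green look-alike lies at (60,357), off the mat. The sheet is at (525,215), with the longest line at the top and the red dots on its right side. The motor is at (405,68) and the glue at (627,57).

```bash
cat > h.py <<'E'
import numpy as np, cv2
from scipy.spatial.transform import Rotation as R
def rot(f): 
    r=np.array(f["rotation"]); return r if r.shape==(3,3) else R.from_quat(r).as_matrix()
def world(f,px,z):
    px=np.atleast_2d(px).astype(float)
    d=np.c_[px,np.ones(len(px))]@np.linalg.inv(f["mtx"]).T@rot(f).T
    e=np.array(f["eye"]); return (e+d*((z-e[2])/d[:,2])[:,None])[:,:2]
def blobs(f,kind,z,minpx=30):
    """list of (centre,length,width,angle mod pi,pixel centre) in world at height z"""
    hsv=cv2.cvtColor(f["image"],cv2.COLOR_RGB2HSV); g=lambda a,b:cv2.inRange(hsv,a,b)
    m={"blue":g((95,60,100),(115,255,255)),"red":g((0,120,120),(8,255,255))|g((172,120,120),(180,255,255)),
       "ivory":g((15,25,110),(35,150,255))}[kind]
    if kind=="ivory": m=cv2.morphologyEx(m,cv2.MORPH_CLOSE,np.ones((5,5)))
    n,l,s,c=cv2.connectedComponentsWithStats(m); out=[]
    for i in range(1,n):
        if s[i,4]<minpx: continue
        v,u=np.nonzero(l==i); w=world(f,np.c_[u,v],z)
        (cc,(a,b),th)=cv2.minAreaRect(((w)*1000).astype(np.float32))
        if a<b: a,b,th=b,a,th+90
        out.append((np.array(cc)/1000,a,b,np.radians(th)%np.pi,c[i],int(s[i,4])))
    return out
E
python3 - <<'E'
import pickle; from h import *
f=pickle.load(open("top.pkl","rb"))
for k,z,mn in [("ivory",.013,80),("blue",.003,60),("red",.003,3)]:
    for b in blobs(f,k,z,mn):
        if 105<b[4][1]<300 and 200<b[4][0]<500: print(k,b[0].round(4),*np.round(b[1:4],2),b[4].round(),b[5])
print([world(f,p,z).round(3) for p,z in [((414,126),.06),((300,133),.03)]])
g=R.from_quat([.98552,.16958,0,0]).as_matrix();print(g)
E
```

```text
ivory [0.5565 0.0059] 1867.75 1084.26 1.57 [297. 198.] 106135
ivory [ 0.5795 -0.3038] 147.75 20.71 2.73 [463. 182.] 322
ivory [0.5742 0.3101] 167.85 19.77 2.76 [253. 195.] 342
ivory [ 0.3986 -0.3219] 122.53 22.02 2.92 [477. 244.] 303
ivory [0.4323 0.2885] 96.61 16.15 3.03 [261. 244.] 195
blue [0.606 0.049] 168.82 14.32 2.09 [341. 181.] 262
blue [0.5545 0.015 ] 145.49 13.79 2.09 [354. 197.] 232
blue [ 0.5035 -0.0213] 120.54 13.78 2.09 [368. 214.] 197
blue [ 0.4522 -0.0559] 96.11 14.17 2.1 [382. 231.] 166
red [0.763  0.1616] 28.73 26.35 2.33 [301. 133.] 65
red [ 0.6546 -0.0346] 3.16 2.96 3.06 [368. 164.] 4
red [ 0.5968 -0.0594] 6.05 2.94 3.06 [379. 182.] 5
red [ 0.54   -0.0837] 3.08 2.91 3.05 [388. 200.] 4
red [ 0.4827 -0.1089] 5.89 2.91 1.52 [399. 220.] 6
[array([[ 0.743, -0.166]]), array([[0.751, 0.164]])]
[[ 0.94248565  0.33424661  0.        ]
 [ 0.33424661 -0.94248565  0.        ]
 [ 0.          0.         -1.        ]]
```

```bash
cat >> h.py <<'E'
def go(s,x,y,z,a):
    """slide (tool axes) and z turn to reach tool-down pose with tool x at world angle a"""
    Rm=R.from_quat(s["tcp_rot"]).as_matrix(); c=np.arctan2(Rm[1,0],Rm[0,0])
    t=(c-a+np.pi)%(2*np.pi)-np.pi
    Rt=np.array([[np.cos(a),np.sin(a),0],[np.sin(a),-np.cos(a),0],[0,0,-1]])
    print("slide",(Rm.T@(np.array([x,y,z])-s["position"])).round(4),"turn",R.from_matrix(Rm.T@Rt).as_rotvec().round(4),"a now",round(c,4),"pos",s["position"].round(4))
E
python3 - <<'E'
from plant import bot; from h import *
go(bot.state(),.606,-.315,.22,2.73)
E
```

```text
slide [ 0.4659 -0.1256  0.0223] turn [-0.     -0.     -2.3892] a now 0.3408 pos [ 0.2089 -0.589   0.2423]
```

Request:
arm_command(angular=[[0,0,-1.2],[0,0,-1.2],[0,0,-1.2],[0,0,-1.2],[0,0,-1.2],[0,0,-1.2],[0,0,-1.2],[0,0,-1.2],[0,0,-1.2],[0,0,-1.2],[0,0,-1.2]], slide=[[0.466,-0.126,0.022],[0.466,-0.126,0.022],[0.466,-0.126,0.022],[0.466,-0.126,0.022],[0.466,-0.126,0.022],[0.466,-0.126,0.022],[0.466,-0.126,0.022],[0.466,-0.126,0.022],[0.466,-0.126,0.022],[0.466,-0.126,0.022],[0.466,-0.126,0.022]], jaw=[1,1,1,1,1,1,1,1,1,1,1])

```text
clock: 2.2
position: [0.6091, -0.3108, 0.2196]
tcp_rot: [0.716, 0.698, 0.001, -0.0]
force: [-0.7, -0.7, -0.3]
width: 0.0853
finger_force: 0.0
```

Request:
arm_command(angular=[[0,0,-1.19],[0,0,-1.19],[0,0,-1.19],[0,0,-1.19],[0,0,-1.19],[0,0,-1.19],[0,0,-1.19],[0,0,-1.19],[0,0,-1.19],[0,0,-1.19],[0,0,-1.19]], slide=[[0,0,0],[0,0,0],[0,0,0],[0,0,0],[0,0,0],[0,0,0],[0,0,0],[0,0,0],[0,0,0],[0,0,0],[0,0,0]], jaw=[1,1,1,1,1,1,1,1,1,1,1])

```text
clock: 3.3
position: [0.6057, -0.3149, 0.2203]
tcp_rot: [0.205, 0.979, -0.0, -0.0]
force: [0.6, -0.4, 0.1]
width: 0.0854
finger_force: 0.0
```

```bash
python3 - <<'E'
from plant import bot,optics; from h import *; import pickle
f=optics.grab_frame("wrist"); pickle.dump(f,open("w.pkl","wb")); cv2.imwrite("pics/w1.png",f["image"][:,:,::-1])
print(f["mtx"].round(1).tolist(),f["eye"])
for b in blobs(f,"ivory",.015,200): print(b[0].round(4),*np.round(b[1:4],3),b[4].round(),b[5])
go(bot.state(),.606,-.315,.22,2.73)
E
```

```text
[[288.5, 0.0, 315.4], [0.0, 288.5, 195.8], [0.0, 0.0, 1.0]] [ 0.54055091 -0.28492366  0.35127159]
[ 0.4119 -0.3218] 19.054 11.588 1.157 [231.   6.] 230
[ 0.4417 -0.3275] 37.761 18.085 2.983 [240.  38.] 647
[ 0.5018 -0.6175] 341.709 139.137 0.001 [ 73. 189.] 13744
[ 0.5596 -0.2924] 101.144 15.611 2.735 [316. 128.] 1267
[ 0.6294 -0.3212] 35.319 15.849 2.723 [317. 193.] 381
[ 0.9048 -0.0492] 151.472 77.093 1.572 [593. 290.] 4365
[ 0.9992 -0.0264] 78.732 71.016 1.519 [613. 340.] 1493
[ 0.7645 -0.6603] 55.539 22.601 1.449 [145. 365.] 385
[ 1.0107 -0.2157] 76.298 75.654 0.198 [486. 385.] 1395
[ 0.8045 -0.688 ] 89.731 35.226 1.157 [147. 393.] 703
slide [-0.0003 -0.0001  0.0003] turn [-0.0001  0.     -0.0016] a now 2.7284 pos [ 0.6058 -0.3148  0.2203]
```

View pics/w1.png

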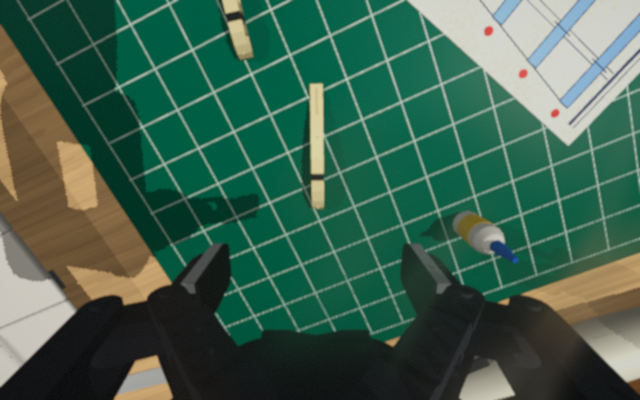

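The wrist view shows rib2 along the image column at x≈317, with its bar at (317,177) and its nose at the bottom. Rib3 is at (237,20), and the glue at (480,235) is well clear.

```bash
cat >> h.py <<'E'
def bar(f,guess,ztop,r=.03):
    """world xy of the black bar's centre (plane z=ztop) near guess"""
    v,u=np.mgrid[0:400,0:640]; w=world(f,np.c_[u.ravel(),v.ravel()],ztop); 
    hsv=cv2.cvtColor(f["image"],cv2.COLOR_RGB2HSV).reshape(-1,3)
    k=(np.hypot(*(w-guess).T)<r)&(hsv[:,2]<60)&(hsv[:,1]<140)
    return w[k].mean(0).round(4),k.sum(),w[k].std(0).round(4)
E
python3 - <<'E'
from h import *; import pickle; from plant import bot
f=pickle.load(open("w.pkl","rb"))
b=bar(f,(.606,-.315),.026,.02);print(b, world(f,(317,177),.026))
go(bot.state(),*b[0],.017,2.735)
E
```

```text
(array([ 0.6065, -0.3137]), np.int64(39), array([0.0024, 0.0039])) [[ 0.60738225 -0.3123309 ]]
slide [-2.000e-04  1.300e-03  2.033e-01] turn [-0.0001  0.     -0.0066] a now 2.7284 pos [ 0.6058 -0.3148  0.2203]
```

Request:
arm_command(angular=[[0,0,-0.007],[0,0,-0.007],[0,0,-0.007],[0,0,-0.007],[0,0,-0.007],[0,0,-0.007],[0,0,-0.007],[0,0,-0.007],[0,0,-0.007],[0,0,-0.007],[0,0,-0.007],[0,0,-0.007]], slide=[[0,0.0015,0.05],[0,0.0015,0.1],[0,0.0015,0.15],[0,0.0015,0.18],[0,0.0015,0.203],[0,0.0015,0.203],[0,0.0015,0.203],[0,0.0015,0.203],[0,0.0015,0.203],[0,0.0015,0.203],[0,0.0015,0.203],[0,0.0015,0.203]], jaw=[0.7,0.6,0.5,0.5,0.5,0.5,0,0,0,0,0,0])

```text
clock: 4.55
position: [0.607, -0.3134, 0.0181]
tcp_rot: [0.201, 0.98, -0.0, 0.0]
force: [-0.1, 0.5, 4.9]
width: 0.0126
finger_force: 61.2
```

```bash
python3 - <<'E'
from plant import bot; from h import *
s=bot.state();print(s["width"],s["finger_force"],s["force"])
go(s,.569,-.010,.100,2.094)
E
```

```text
0.012620358783951858 61.17274926175014 [-0.14611197  0.46348049  4.93398544]
slide [ 0.1541  0.2641 -0.0821] turn [1.000e-04 1.100e-03 6.438e-01] a now 2.7378 pos [ 0.607  -0.3134  0.0181]
```

Request:
arm_command(angular=[[0,0,0],[0,0,0],[0,0,0.15],[0,0,0.3],[0,0,0.45],[0,0,0.6],[0,0,0.644],[0,0,0.644],[0,0,0.644],[0,0,0.644],[0,0,0.644],[0,0,0.644]], slide=[[0,0,-0.03],[0,0,-0.08],[0.02,0.035,-0.082],[0.042,0.072,-0.082],[0.064,0.11,-0.082],[0.086,0.148,-0.082],[0.108,0.186,-0.082],[0.13,0.224,-0.082],[0.146,0.25,-0.082],[0.154,0.264,-0.082],[0.154,0.264,-0.082],[0.154,0.264,-0.082]], jaw=[0,0,0,0,0,0,0,0,0,0,0,0])

```text
clock: 5.75
position: [0.5689, -0.0105, 0.0993]
tcp_rot: [0.5, 0.866, -0.0, 0.0]
force: [0.3, 0.4, -0.4]
width: 0.0124
finger_force: 60.6
```

```bash
python3 - <<'E'
from plant import bot,optics; from h import *; import pickle
f=optics.grab_frame("wrist"); pickle.dump(f,open("w.pkl","wb")); cv2.imwrite("pics/w2.png",f["image"][:,:,::-1])
for k,z,m in [("blue",.003,150),("red",.003,15)]:
  for b in blobs(f,k,z,m): print(k,b[0].round(4),*np.round(b[1:4],3),b[4].round(),b[5])
go(bot.state(),.569,-.010,.018,2.094)
E
```

```text
blue [0.6058 0.0969] 114.066 2.259 2.093 [430.  89.] 381
blue [0.6049 0.0528] 169.503 14.018 2.097 [395. 142.] 3765
blue [ 0.5017 -0.0173] 122.615 14.173 2.096 [237. 163.] 2640
blue [ 0.4502 -0.0526] 98.136 14.182 2.094 [160. 171.] 2085
red [ 0.481  -0.1057] 7.88 7.716 1.96 [171. 245.] 70
red [ 0.5385 -0.0811] 7.836 6.966 2.029 [244. 253.] 66
red [ 0.6535 -0.0317] 6.211 6.196 2.159 [386. 268.] 51
slide [0.001  0.0004 0.0814] turn [-0.      0.0007 -0.0008] a now 2.0932 pos [ 0.5691 -0.011   0.0994]
```

View pics/w2.png

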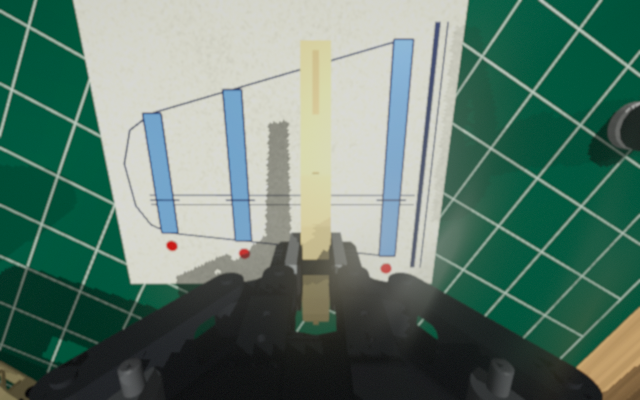

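The image shows rib2 gripped with its bar at (316,267), over line 2 and parallel to it. Line 1 is at (395,142), line 3 at (237,163) and line 4 at (160,171).

```bash
python3 - <<'E'
from plant import bot; from h import *; import pickle
f=pickle.load(open("w.pkl","rb"));s=bot.state()
print(world(f,(316,267),.107), s["position"])
go(s,.5685,-.0085,.0185,2.095)
E
```

```text
[[ 0.56926358 -0.00941711]] [ 0.56907495 -0.01102428  0.09936287]
slide [0.0025 0.0008 0.0809] turn [-0.      0.0007 -0.0018] a now 2.0932 pos [ 0.5691 -0.011   0.0994]
```

Request:
arm_command(angular=[[0,0,-0.002],[0,0,-0.002],[0,0,-0.002],[0,0,-0.002],[0,0,-0.002],[0,0,-0.002],[0,0,-0.002],[0,0,-0.002],[0,0,-0.002],[0,0,-0.002],[0,0,-0.002],[0,0,-0.002]], slide=[[0.002,0.001,0.04],[0.002,0.001,0.065],[0.002,0.001,0.075],[0.002,0.001,0.0805],[0.002,0.001,0.0805],[0.002,0.001,0.0805],[0.002,0.001,0.0805],[0.002,0.001,0.0805],[0.002,0.001,0.0805],[0.002,0.001,0.04],[0.002,0.001,0],[0.002,0.001,0]], jaw=[0,0,0,0,0,0,0.35,0.35,0.35,0.35,0.35,0.35])

```text
clock: 7.0
position: [0.5732, -0.0082, 0.1059]
tcp_rot: [0.499, 0.866, 0.002, 0.005]
force: [1.0, -0.1, -0.6]
width: 0.0297
finger_force: 0.0
```

```bash
python3 - <<'E'
from plant import bot,optics; from h import *
f=optics.grab_frame("wrist"); cv2.imwrite("pics/w3.png",f["image"][:,:,::-1])
print(bar(f,(.5685,-.0085),.026,.02))
for b in blobs(f,"ivory",.02,300): print(b[0].round(4),*np.round(b[1:4],3),b[4].round(),b[5])
go(bot.state(),.422,-.327,.2,2.92)
E
```

```text
(array([nan, nan]), np.int64(0), array([nan, nan]))
[0.544  0.0361] 99.251 15.428 2.101 [311. 133.] 2701
[ 0.5842 -0.0324] 46.338 15.347 2.101 [310. 229.] 751
[0.8899 0.0231] 97.179 73.82 1.566 [611. 343.] 4281
slide [-0.2015 -0.2887 -0.0976] turn [ 0.0037  0.0069 -0.824 ] a now 2.096 pos [ 0.5715 -0.008   0.1032]h.py:34: RuntimeWarning: Mean of empty slice.
  return w[k].mean(0).round(4),k.sum(),w[k].std(0).round(4)
  ret = um.true_divide(
  ret = _var(a, axis=axis, dtype=dtype, out=out, ddof=ddof,
  arrmean = um.true_divide(arrmean, div, out=arrmean,
  ret = um.true_divide(
```

View pics/w3.png

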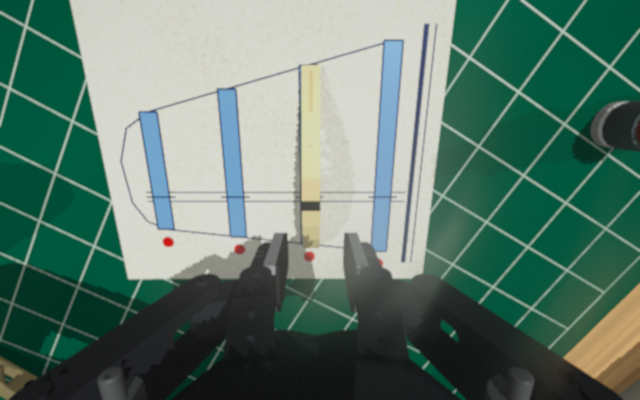

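Rib2 stands on line 2, with its bar at (310,206) near the spar row and its nose at the red dot (309,256). Next is rib3.

Request:
arm_command(angular=[[0,0,0],[0,0,-0.14],[0,0,-0.28],[0,0,-0.42],[0,0,-0.56],[0,0,-0.7],[0,0,-0.824],[0,0,-0.824],[0,0,-0.824],[0,0,-0.824],[0,0,-0.824],[0,0,-0.824]], slide=[[0,0,-0.04],[-0.025,-0.036,-0.08],[-0.05,-0.072,-0.1],[-0.075,-0.108,-0.1],[-0.1,-0.144,-0.1],[-0.125,-0.18,-0.1],[-0.15,-0.216,-0.1],[-0.175,-0.252,-0.1],[-0.195,-0.28,-0.1],[-0.2,-0.287,-0.1],[-0.2,-0.287,-0.1],[-0.2,-0.287,-0.1]], jaw=[0.5,0.5,0.5,0.5,0.5,0.5,0.5,0.5,0.5,0.5,0.5,0.5])

```text
clock: 8.25
position: [0.4206, -0.3234, 0.1985]
tcp_rot: [0.111, 0.994, 0.001, -0.0]
force: [-0.1, 0.2, 0.4]
width: 0.0422
finger_force: 0.0
```

```bash
cat >> h.py <<'E'
def seek(f,guess,ztop,a,L,dn,r=.1):
    """rib near guess: union ivory blobs lined up near it -> refined angle, bar, nose-based origin"""
    v,u=np.mgrid[0:400,0:640]; w=world(f,np.c_[u.ravel(),v.ravel()],ztop*.7)
    h=cv2.cvtColor(f["image"],cv2.COLOR_RGB2HSV).reshape(-1,3)
    d=w-guess; t=np.array([np.cos(a),np.sin(a)]); n=np.array([-t[1],t[0]])
    k=(abs(d@n)<.02)&(d@t>-dn-.015)&(d@t<L-dn+.015)&(h[:,0]>14)&(h[:,0]<36)&(h[:,1]>25)&(h[:,1]<150)&(h[:,2]>110)
    vx,vy,cx,cy=cv2.fitLine(w[k].astype(np.float32),cv2.DIST_HUBER,0,.001,.001).ravel()
    w2=world(f,np.c_[u.ravel(),v.ravel()],ztop); d2=w2-guess
    b=(abs(d2@n)<.02)&(abs(d2@t)<.015)&(h[:,2]<75)&(h[:,1]<140)
    print("angle",round(np.arctan2(vy,vx)%np.pi,3),"centre",w[k].mean(0).round(4),"n",k.sum(),"span",np.percentile(d[k]@t,[0.5,99.5]).round(3),"bar",w2[b].mean(0).round(4),b.sum(),"std",w2[b].std(0).round(4))
E
python3 - <<'E'
from plant import bot,optics; from h import *; import pickle
f=optics.grab_frame("wrist"); pickle.dump(f,open("w.pkl","wb")); cv2.imwrite("pics/w4.png",f["image"][:,:,::-1])
seek(f,np.array([.422,-.327]),.023,2.92,.122,.037)
for b in blobs(f,"ivory",.015,200): print(b[0].round(4),*np.round(b[1:4],3),b[4].round(),b[5])
go(bot.state(),.422,-.327,.017,2.92)
E
```

```text
angle 2.921 centre [ 0.3924 -0.3171] n 1500 span [-0.033  0.085] bar [ 0.421  -0.3278] 93 std [0.0055 0.0062]
[ 0.3761 -0.6197] 380.438 144.966 3.135 [ 75. 203.] 16940
[ 0.2619 -0.3656] 262.516 55.756 1.35 [198.  21.] 9120
[ 0.3796 -0.3142] 82.604 15.595 2.92 [314. 139.] 1163
[ 0.4416 -0.3282] 28.508 15.845 2.925 [314. 197.] 339
[ 0.5677 -0.0029] 104.142 37.754 2.095 [604. 237.] 2063
[ 0.6679 -0.5753] 82.077 24.114 2.224 [178. 384.] 599
slide [-0.0021 -0.0037  0.1817] turn [ 0.0012 -0.0008  0.0009] a now 2.9209 pos [ 0.4208 -0.3232  0.1987]
```

View pics/w4.png

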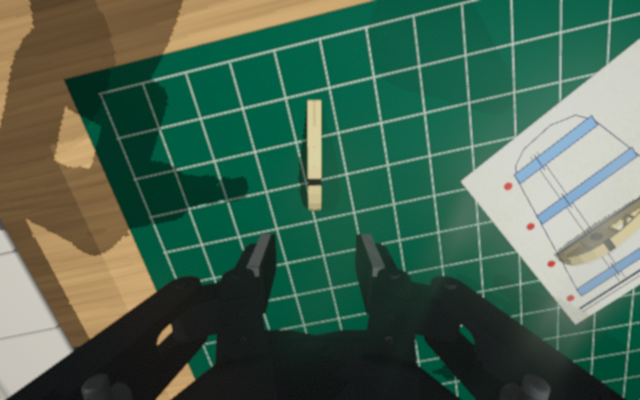

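Rib3 is at (314,155), with its bar at (314,182) and its nose down. It is well centred under the gripper.

Request:
arm_command(angular=[[0,0,0],[0,0,0],[0,0,0],[0,0,0],[0,0,0],[0,0,0],[0,0,0],[0,0,0],[0,0,0],[0,0,0],[0,0,0]], slide=[[-0.001,-0.001,0.05],[-0.001,-0.001,0.1],[-0.001,-0.001,0.14],[-0.001,-0.001,0.17],[-0.001,-0.001,0.183],[-0.001,-0.001,0.183],[-0.001,-0.001,0.183],[-0.001,-0.001,0.183],[-0.001,-0.001,0.183],[-0.001,-0.001,0.183],[-0.001,-0.001,0.183]], jaw=[0.5,0.5,0.5,0.5,0.5,0.5,0,0,0,0,0])

```text
clock: 9.4
position: [0.4225, -0.3269, 0.0184]
tcp_rot: [0.111, 0.994, -0.001, 0.002]
force: [-0.5, 1.0, 7.1]
width: 0.0125
finger_force: 60.6
```

```bash
python3 - <<'E'
from plant import bot; from h import *
s=bot.state();print(s["width"],s["finger_force"],s["force"])
go(s,.515,-.040,.100,2.095)
E
```

```text
0.01249126758262414 60.644348961614014 [-0.50226594  0.95468163  7.07921286]
slide [-0.0273  0.3001 -0.0821] turn [-3.000e-04  3.700e-03  8.247e-01] a now 2.9197 pos [ 0.4225 -0.3269  0.0184]
```

Request:
arm_command(angular=[[0,0,0],[0,0,0],[0,0,0.14],[0,0,0.28],[0,0,0.42],[0,0,0.56],[0,0,0.7],[0,0,0.825],[0,0,0.825],[0,0,0.825],[0,0,0.825],[0,0,0.825]], slide=[[0,0,-0.03],[0,0,-0.07],[-0.004,0.04,-0.082],[-0.008,0.08,-0.082],[-0.012,0.12,-0.082],[-0.016,0.16,-0.082],[-0.02,0.2,-0.082],[-0.023,0.24,-0.082],[-0.026,0.275,-0.082],[-0.027,0.295,-0.082],[-0.027,0.3,-0.082],[-0.027,0.3,-0.082]], jaw=[0,0,0,0,0,0,0,0,0,0,0,0])

```text
clock: 10.6
position: [0.5137, -0.0387, 0.0987]
tcp_rot: [0.499, 0.867, -0.0, 0.0]
force: [-0.3, -0.3, 0.0]
width: 0.0125
finger_force: 59.7
```

```bash
python3 - <<'E'
from plant import bot,optics; from h import *; import pickle
f=optics.grab_frame("wrist"); pickle.dump(f,open("w.pkl","wb")); cv2.imwrite("pics/w5.png",f["image"][:,:,::-1])
for k,z,m in [("blue",.003,150),("red",.003,15)]:
  for b in blobs(f,k,z,m): print(k,b[0].round(4),*np.round(b[1:4],3),b[4].round(),b[5])
s=bot.state();hsv=cv2.cvtColor(f["image"],cv2.COLOR_RGB2HSV)
print([(r,hsv[r,316].tolist()) for r in range(250,285,3)],s["position"])
print("bar?",world(f,(316,267),s["position"][2]+.005))
go(s,.515,-.040,.0185,2.095)
E
```

```text
blue [0.594  0.1179] 65.349 2.042 2.098 [518.  74.] 240
blue [0.6053 0.0528] 169.148 14.179 2.1 [475. 146.] 3667
blue [ 0.4505 -0.0525] 98.67 14.005 2.094 [238. 175.] 2066
red [ 0.4814 -0.1057] 7.781 7.747 0.46 [243. 249.] 72
red [ 0.5964 -0.0564] 7.168 6.892 0.525 [386. 264.] 57
red [ 0.6536 -0.0318] 7.236 6.006 0.525 [455. 272.] 52
[(250, [24, 70, 196]), (253, [23, 73, 161]), (256, [25, 44, 75]), (259, [28, 41, 74]), (262, [25, 45, 74]), (265, [28, 45, 74]), (268, [26, 51, 85]), (271, [25, 72, 120]), (274, [24, 72, 121]), (277, [24, 74, 128]), (280, [24, 75, 136]), (283, [25, 76, 134])] [ 0.51353886 -0.03939575  0.09859312]
bar? [[ 0.51483109 -0.03898661]]
slide [-0.0012  0.001   0.0801] turn [0.     0.0006 0.0003] a now 2.0953 pos [ 0.5135 -0.0394  0.0986]
```

View pics/w5.png

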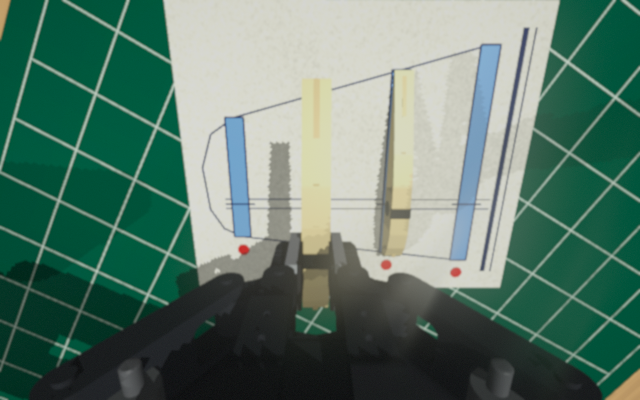

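Rib3 is gripped over line 3 with its bar at (316,262), about 2 mm tailward of the TCP. Rib2 stands on line 2 at (402,160).

Request:
arm_command(angular=[[0,0,0],[0,0,0],[0,0,0],[0,0,0],[0,0,0],[0,0,0],[0,0,0],[0,0,0],[0,0,0],[0,0,0],[0,0,0],[0,0,0]], slide=[[-0.003,0.001,0.04],[-0.003,0.001,0.065],[-0.003,0.001,0.075],[-0.003,0.001,0.08],[-0.003,0.001,0.08],[-0.003,0.001,0.08],[-0.003,0.001,0.08],[-0.003,0.001,0.08],[-0.003,0.001,0.08],[-0.003,0.001,0.05],[-0.003,0.001,0.01],[-0.003,0.001,-0.03]], jaw=[0,0,0,0,0,0,0.35,0.35,0.35,0.35,0.35,0.35])

```text
clock: 11.85
position: [0.5152, -0.041, 0.129]
tcp_rot: [0.5, 0.866, -0.0, -0.001]
force: [1.6, 0.1, 1.0]
width: 0.03
finger_force: 0.0
```

```bash
python3 - <<'E'
from plant import bot,optics; from h import *
f=optics.grab_frame("wrist"); cv2.imwrite("pics/w6.png",f["image"][:,:,::-1])
seek(f,np.array([.515,-.04]),.023,2.095,.122,.037)
go(bot.state(),.452,.286,.2,3.03)
E
```

```text
angle 2.113 centre [ 0.5004 -0.0141] n 2339 span [-0.033  0.084] bar [ 0.5122 -0.0442] 1 std [0. 0.]
slide [ 0.3174  0.1059 -0.0645] turn [ 0.0035  0.0096 -0.9349] a now 2.0951 pos [ 0.5199 -0.0419  0.1369]
```

View pics/w6.png

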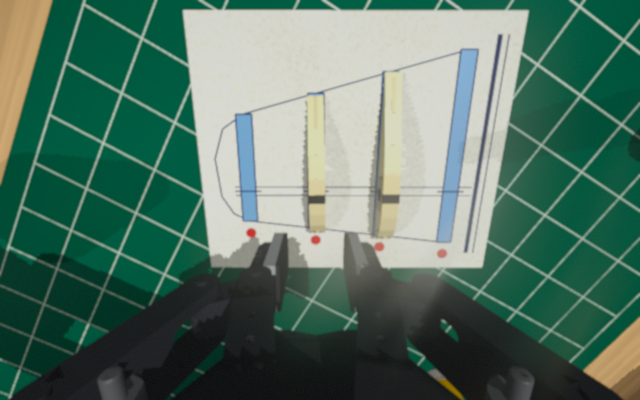

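Rib3 sits on line 3, with its bar at (316,199) and its nose at the dot (316,240), about 2 mm short of the tail end. That is within tolerance. Next is rib4.

Request:
arm_command(angular=[[0,0,0],[0,0,-0.14],[0,0,-0.28],[0,0,-0.42],[0,0,-0.56],[0,0,-0.7],[0,0,-0.84],[0,0,-0.935],[0,0,-0.935],[0,0,-0.935],[0,0,-0.935],[0,0,-0.935]], slide=[[0,0,-0.04],[0.04,0.013,-0.07],[0.08,0.026,-0.07],[0.12,0.04,-0.07],[0.16,0.053,-0.07],[0.2,0.066,-0.07],[0.24,0.08,-0.07],[0.28,0.093,-0.07],[0.3,0.1,-0.07],[0.314,0.103,-0.07],[0.314,0.103,-0.07],[0.314,0.103,-0.07]], jaw=[0.5,0.5,0.5,0.5,0.5,0.5,0.5,0.5,0.5,0.5,0.5,0.5])

```text
clock: 13.1
position: [0.4481, 0.2816, 0.1981]
tcp_rot: [0.056, 0.998, -0.0, -0.0]
force: [0.4, 0.4, -0.5]
width: 0.043
finger_force: 0.0
```

```bash
python3 - <<'E'
from plant import bot,optics; from h import *; import pickle
f=optics.grab_frame("wrist"); pickle.dump(f,open("w.pkl","wb")); cv2.imwrite("pics/w7.png",f["image"][:,:,::-1])
seek(f,np.array([.452,.286]),.019,3.03,.098,.029)
for b in blobs(f,"ivory",.012,200): print(b[0].round(4),*np.round(b[1:4],3),b[4].round(),b[5])
go(bot.state(),.452,.286,.017,3.03)
E
```

```text
angle 3.022 centre [0.4265 0.2924] n 1174 span [-0.026  0.07 ] bar [0.4514 0.2871] 83 std [0.0045 0.0055]
[0.2532 0.0946] 203.547 22.209 1.566 [70.  9.] 2951
[0.5381 0.5881] 473.665 128.382 0.192 [598. 196.] 29708
[0.4153 0.2939] 68.217 15.632 3.03 [322. 147.] 913
[0.4673 0.2876] 22.553 14.837 3.03 [321. 193.] 262
[0.5078 0.3377] 34.156 15.687 2.776 [367. 222.] 344
[ 0.5031 -0.0195] 133.955 18.988 2.11 [ 75. 248.] 1392
[0.5951 0.3053] 129.55 22.788 2.767 [344. 293.] 1127
[0.5557 0.0184] 160.072 17.607 2.087 [118. 282.] 1414
slide [-0.0032  0.0052  0.1812] turn [-0.0006  0.     -0.0011] a now 3.0289 pos [0.4482 0.2813 0.1982]
```

View pics/w7.png

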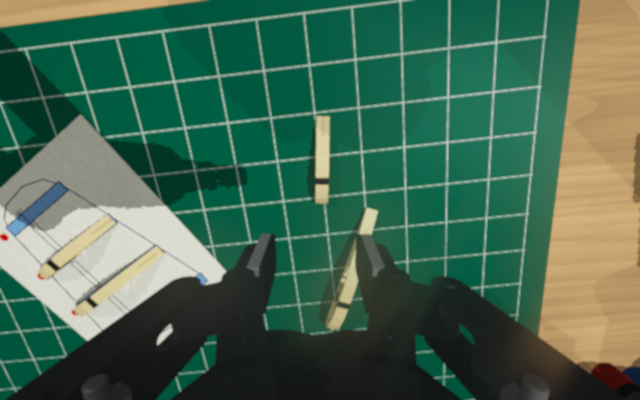

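Rib4 is at (322,160) with its bar at (321,183) and its nose down. The tail of rib1 is near (370,215), outside the closing fingers.

Request:
arm_command(angular=[[0,0,0],[0,0,0],[0,0,0],[0,0,0],[0,0,0],[0,0,0],[0,0,0],[0,0,0],[0,0,0],[0,0,0],[0,0,0]], slide=[[-0.002,0.007,0.05],[-0.002,0.007,0.1],[-0.002,0.007,0.14],[-0.002,0.007,0.17],[-0.002,0.007,0.182],[-0.002,0.007,0.182],[-0.002,0.007,0.182],[-0.002,0.007,0.182],[-0.002,0.007,0.182],[-0.002,0.007,0.182],[-0.002,0.007,0.182]], jaw=[0.5,0.5,0.5,0.5,0.5,0.5,0,0,0,0,0])

```text
clock: 14.25
position: [0.4526, 0.2897, 0.0186]
tcp_rot: [0.056, 0.998, 0.001, 0.002]
force: [0.5, -1.5, 7.4]
width: 0.012
finger_force: 60.4
```

```bash
python3 - <<'E'
from plant import bot; from h import *
s=bot.state();print(s["width"],s["finger_force"],s["force"])
go(s,.461,-.0714,.100,2.095)
E
```

```text
0.011994077712803886 60.41876097820932 [ 0.45279524 -1.52771711  7.39825266]
slide [-0.0489 -0.3577 -0.0819] turn [0.0033 0.0026 0.9351] a now 3.0301 pos [0.4526 0.2897 0.0186]
```

Request:
arm_command(angular=[[0,0,0],[0,0,0],[0,0,0.14],[0,0,0.28],[0,0,0.42],[0,0,0.56],[0,0,0.7],[0,0,0.84],[0,0,0.935],[0,0,0.935],[0,0,0.935],[0,0,0.935]], slide=[[0,0,-0.03],[0,0,-0.07],[-0.006,-0.045,-0.082],[-0.012,-0.09,-0.082],[-0.018,-0.135,-0.082],[-0.025,-0.18,-0.082],[-0.031,-0.225,-0.082],[-0.037,-0.27,-0.082],[-0.043,-0.315,-0.082],[-0.047,-0.345,-0.082],[-0.049,-0.358,-0.082],[-0.049,-0.358,-0.082]], jaw=[0,0,0,0,0,0,0,0,0,0,0,0])

```text
clock: 15.45
position: [0.4599, -0.0735, 0.0989]
tcp_rot: [0.501, 0.866, 0.0, 0.001]
force: [-0.3, 0.5, 0.1]
width: 0.0121
finger_force: 59.6
```

```bash
python3 - <<'E'
from plant import bot,optics; from h import *; import pickle
f=optics.grab_frame("wrist"); pickle.dump(f,open("w.pkl","wb"))
for k,z,m in [("blue",.003,150),("red",.003,15)]:
  for b in blobs(f,k,z,m): print(k,b[0].round(4),*np.round(b[1:4],3),b[4].round(),b[5])
s=bot.state();hsv=cv2.cvtColor(f["image"],cv2.COLOR_RGB2HSV)
print([(r,hsv[r,316].tolist()) for r in range(240,285,3)])
print(*[(r,world(f,(316,r),s["position"][2]+.0005).round(4)) for r in (255,260,265)])
go(s,.461,-.0714,.0185,2.095)
E
```

```text
blue [0.6053 0.0526] 169.374 13.896 2.095 [557. 142.] 3786
red [ 0.5387 -0.0813] 6.956 6.695 1.401 [389. 253.] 54
red [ 0.5965 -0.0563] 7.362 7.001 1.441 [459. 261.] 58
red [ 0.6537 -0.0314] 8.169 6.952 0.521 [528. 268.] 62
[(240, [25, 71, 197]), (243, [24, 70, 197]), (246, [24, 70, 197]), (249, [25, 67, 107]), (252, [28, 43, 72]), (255, [30, 40, 71]), (258, [30, 43, 72]), (261, [28, 43, 72]), (264, [24, 70, 113]), (267, [25, 71, 119]), (270, [25, 73, 119]), (273, [25, 73, 119]), (276, [24, 77, 133]), (279, [24, 73, 132]), (282, [23, 75, 133])]
(255, array([[ 0.459 , -0.0703]])) (260, array([[ 0.4604, -0.0727]])) (265, array([[ 0.4618, -0.0752]]))
slide [0.     0.0015 0.0801] turn [ 0.0006 -0.0001 -0.0016] a now 2.0934 pos [ 0.4596 -0.0722  0.0986]
```

Request:
arm_command(angular=[[0,0,0],[0,0,0],[0,0,0],[0,0,0],[0,0,0],[0,0,0],[0,0,0],[0,0,0],[0,0,0],[0,0,0],[0,0,0],[0,0,0]], slide=[[-0.001,0.0015,0.04],[-0.001,0.0015,0.065],[-0.001,0.0015,0.075],[-0.001,0.0015,0.08],[-0.001,0.0015,0.08],[-0.001,0.0015,0.08],[-0.001,0.0015,0.08],[-0.001,0.0015,0.08],[-0.001,0.0015,0.08],[-0.001,0.0015,0.05],[-0.001,0.0015,0.01],[-0.001,0.0015,-0.03]], jaw=[0,0,0,0,0,0,0.35,0.35,0.35,0.35,0.35,0.35])

```text
clock: 16.7
position: [0.4605, -0.0722, 0.129]
tcp_rot: [0.5, 0.866, -0.0, -0.001]
force: [0.9, -0.3, -1.0]
width: 0.0302
finger_force: 0.0
```

```bash
python3 - <<'E'
from plant import bot,optics; from h import *
f=optics.grab_frame("wrist"); cv2.imwrite("pics/w8.png",f["image"][:,:,::-1])
go(bot.state(),.606,.2975,.2,2.76)
E
```

```text
slide [ 0.2503  0.3081 -0.0633] turn [ 0.0037  0.0089 -0.6651] a now 2.0948 pos [ 0.4651 -0.0735  0.1365]
```

View pics/w8.png

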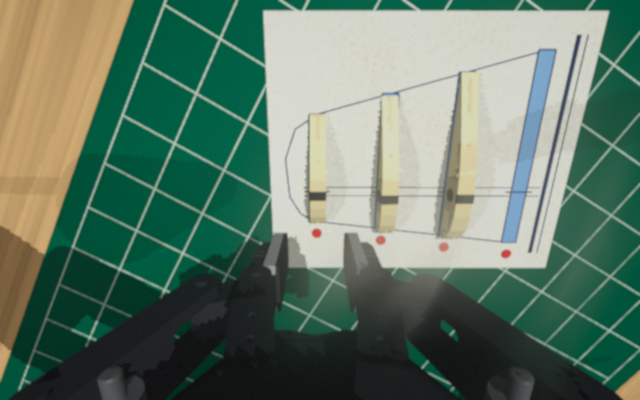

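Rib4 stands on line 4, with its bar at (317,196) and its nose toward the dot (316,233). Last is rib1.

Request:
arm_command(angular=[[0,0,0],[0,0,-0.1],[0,0,-0.2],[0,0,-0.3],[0,0,-0.4],[0,0,-0.5],[0,0,-0.6],[0,0,-0.665],[0,0,-0.665],[0,0,-0.665],[0,0,-0.665],[0,0,-0.665]], slide=[[0,0,-0.04],[0.027,0.034,-0.07],[0.054,0.068,-0.07],[0.081,0.102,-0.07],[0.108,0.136,-0.07],[0.135,0.17,-0.07],[0.162,0.204,-0.07],[0.19,0.238,-0.07],[0.217,0.272,-0.07],[0.24,0.3,-0.07],[0.247,0.31,-0.07],[0.247,0.31,-0.07]], jaw=[0.5,0.5,0.5,0.5,0.5,0.5,0.5,0.5,0.5,0.5,0.5,0.5])

```text
clock: 17.95
position: [0.6061, 0.2978, 0.1975]
tcp_rot: [0.189, 0.982, -0.0, -0.0]
force: [-0.1, 0.1, -0.1]
width: 0.0424
finger_force: 0.0
```

```bash
python3 - <<'E'
from plant import bot,optics; from h import *; import pickle
f=optics.grab_frame("wrist"); pickle.dump(f,open("w.pkl","wb")); cv2.imwrite("pics/w9.png",f["image"][:,:,::-1])
seek(f,np.array([.606,.2975]),.030,2.76,.170,.051)
for b in blobs(f,"ivory",.018,200): print(b[0].round(4),*np.round(b[1:4],3),b[4].round(),b[5])
print(f["eye"]);go(bot.state(),.606,.2975,.018,2.76)
E
```

```text
angle 2.747 centre [0.5657 0.3153] n 2227 span [-0.044  0.118] bar [0.6048 0.2935] 94 std [0.0058 0.0077]
[0.793  0.5472] 542.136 156.772 3.065 [595. 183.] 33240
[0.5502 0.322 ] 116.296 15.942 2.744 [316. 119.] 1732
[ 4.943e-01 -1.000e-04] 97.338 29.601 2.12 [ 29. 188.] 1509
[0.5464 0.0412] 116.186 24.437 2.02 [ 86. 211.] 1595
[0.6302 0.2889] 41.399 15.74 2.755 [315. 201.] 501
[ 0.53  -0.055] 29.379 17.938 2.465 [  5. 229.] 222
[ 0.5812 -0.0252] 50.249 26.121 2.013 [ 56. 261.] 412
[0.9261 0.3569] 130.499 30.498 0.309 [440. 371.] 1263
[0.54005969 0.32556045 0.32846595]
slide [1.000e-04 1.300e-03 1.795e-01] turn [-0.0013 -0.0006  0.0007] a now 2.7607 pos [0.6058 0.2964 0.1976]
```

View pics/w9.png

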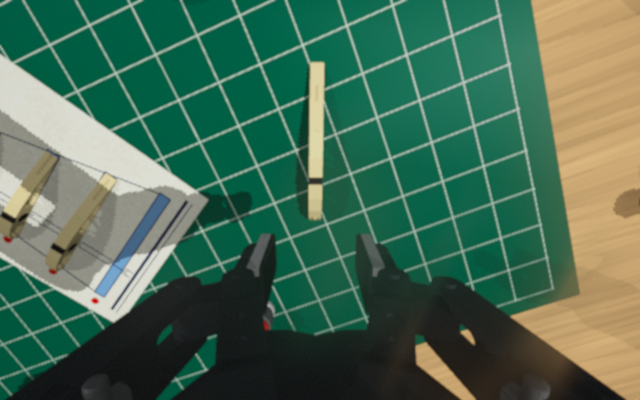

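Rib1 is at (316,140), with its bar at (315,181) and its nose down. The motor (268,320) is ahead-left of the gripper and about 0.2 m away in the world.

Request:
arm_command(angular=[[0,0,0.01],[0,0,0.01],[0,0,0.01],[0,0,0.01],[0,0,0.01],[0,0,0.01],[0,0,0.01],[0,0,0.01],[0,0,0.01],[0,0,0.01],[0,0,0.01]], slide=[[0.002,0.002,0.05],[0.002,0.002,0.1],[0.002,0.002,0.14],[0.002,0.002,0.17],[0.002,0.002,0.18],[0.002,0.002,0.18],[0.002,0.002,0.18],[0.002,0.002,0.18],[0.002,0.002,0.18],[0.002,0.002,0.18],[0.002,0.002,0.18]], jaw=[0.5,0.5,0.5,0.5,0.5,0.5,0,0,0,0,0])

```text
clock: 19.1
position: [0.6072, 0.2998, 0.0215]
tcp_rot: [0.195, 0.981, 0.001, 0.002]
force: [-0.3, -1.3, 7.0]
width: 0.0128
finger_force: 60.4
```

```bash
python3 - <<'E'
from plant import bot; from h import *
s=bot.state();print(s["width"],s["finger_force"],s["force"])
go(s,.622,.0214,.100,2.095)
E
```

```text
0.012767767385610664 60.38164235793374 [-0.31578563 -1.30328971  6.97142583]
slide [-0.1203 -0.2515 -0.0788] turn [0.0043 0.0028 0.655 ] a now 2.75 pos [0.6072 0.2998 0.0215]
```

Request:
arm_command(angular=[[0,0,0],[0,0,0],[0,0,0.1],[0,0,0.2],[0,0,0.3],[0,0,0.4],[0,0,0.5],[0,0,0.6],[0,0,0.655],[0,0,0.655],[0,0,0.655],[0,0,0.655]], slide=[[0,0,-0.03],[0,0,-0.07],[-0.018,-0.037,-0.08],[-0.036,-0.075,-0.08],[-0.054,-0.112,-0.08],[-0.072,-0.15,-0.08],[-0.09,-0.187,-0.08],[-0.107,-0.224,-0.08],[-0.117,-0.244,-0.08],[-0.12,-0.251,-0.08],[-0.12,-0.251,-0.08],[-0.12,-0.251,-0.08]], jaw=[0,0,0,0,0,0,0,0,0,0,0,0])

```text
clock: 20.3
position: [0.6201, 0.0225, 0.0987]
tcp_rot: [0.499, 0.867, 0.0, 0.0]
force: [-0.2, -1.3, -0.4]
width: 0.0129
finger_force: 59.4
```

```bash
python3 - <<'E'
from plant import bot,optics; from h import *; import pickle
f=optics.grab_frame("wrist"); pickle.dump(f,open("w.pkl","wb")); cv2.imwrite("pics/w10.png",f["image"][:,:,::-1])
for k,z,m in [("blue",.003,100),("red",.003,15)]:
  for b in blobs(f,k,z,m): print(k,b[0].round(4),*np.round(b[1:4],3),b[4].round(),b[5])
s=bot.state();hsv=cv2.cvtColor(f["image"],cv2.COLOR_RGB2HSV)
print([(r,hsv[r,316,2].tolist()) for r in range(246,300,3)])
print(*[(r,world(f,(316,r),s["position"][2]+.0085).round(4)) for r in (260,265,270,275)])
go(s,.622,.0214,.0215,2.095)
E
```

```text
blue [0.5996 0.1077] 88.891 2.236 2.096 [348.  84.] 330
red [0.7759 0.1785] 33.498 32.666 2.013 [591. 132.] 1256
red [ 0.4809 -0.1063] 8.112 7.615 1.895 [101. 249.] 72
red [ 0.5383 -0.0815] 8.096 6.765 0.525 [174. 256.] 67
red [ 0.596  -0.0567] 7.797 7.458 2.79 [246. 264.] 67
[(246, 196), (249, 196), (252, 195), (255, 187), (258, 80), (261, 72), (264, 68), (267, 69), (270, 69), (273, 110), (276, 117), (279, 116), (282, 127), (285, 132), (288, 131), (291, 131), (294, 129), (297, 129)]
(260, array([[0.6184, 0.0271]])) (265, array([[0.6197, 0.0248]])) (270, array([[0.6211, 0.0225]])) (275, array([[0.6225, 0.0201]]))
slide [-0.0022  0.0009  0.077 ] turn [ 0.0004 -0.0003  0.0018] a now 2.0968 pos [0.6201 0.0228 0.0985]
```

View pics/w10.png

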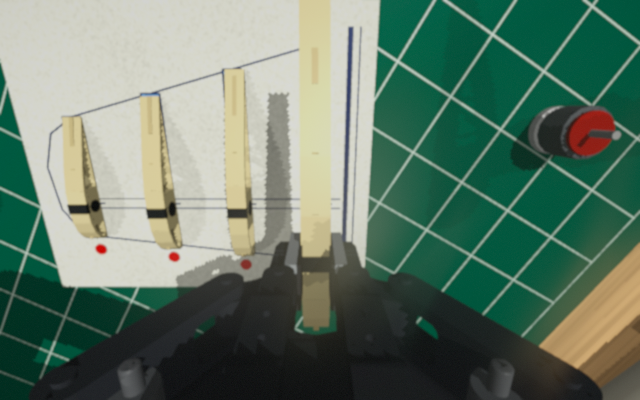

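Rib1 is gripped over line 1 with its bar at (316,265), about 2 mm tailward of the TCP. The other ribs stand in order, and the motor (590,132) is well to the right.

Request:
arm_command(angular=[[0,0,0],[0,0,0],[0,0,0],[0,0,0],[0,0,0],[0,0,0],[0,0,0],[0,0,0],[0,0,0],[0,0,0],[0,0,0],[0,0,0]], slide=[[-0.004,0.001,0.035],[-0.004,0.001,0.06],[-0.004,0.001,0.072],[-0.004,0.001,0.078],[-0.004,0.001,0.078],[-0.004,0.001,0.078],[-0.004,0.001,0.078],[-0.004,0.001,0.078],[-0.004,0.001,0.078],[-0.004,0.001,0.05],[-0.004,0.001,0.01],[-0.004,0.001,-0.03]], jaw=[0,0,0,0,0,0,0.35,0.35,0.35,0.35,0.35,0.35])

```text
clock: 21.55
position: [0.622, 0.0184, 0.1285]
tcp_rot: [0.5, 0.866, -0.0, -0.001]
force: [1.0, 0.7, 0.6]
width: 0.0299
finger_force: 0.0
```

Request:
arm_command(angular=[[0,0,0],[0,0,0],[0,0,0],[0,0,0],[0,0,0],[0,0,0],[0,0,0],[0,0,0],[0,0,0]], slide=[[0,0,-0.05],[0,0,-0.1],[0.05,0,-0.12],[0.05,0,-0.12],[0.05,0,-0.12],[0.05,0,-0.12],[0.05,0,-0.12],[0.05,0,-0.12],[0.05,0,-0.12]], jaw=[0.35,0.35,0.35,0.35,0.35,0.35,0.35,0.35,0.35])

```text
clock: 22.45
position: [0.5978, 0.0611, 0.2473]
tcp_rot: [0.5, 0.866, -0.0, -0.001]
force: [-0.1, -0.6, 0.3]
width: 0.0303
finger_force: 0.0
```

```bash
python3 - <<'E'
from plant import bot,optics; from h import *
f=optics.grab_frame("wrist"); cv2.imwrite("pics/w11.png",cv2.resize(f["image"][:350,:600,::-1],(800,467),interpolation=cv2.INTER_CUBIC))
for c,zt,L,dn in [((.622,.0214),.03,.17,.051),((.5685,-.0085),.026,.146,.044),((.515,-.04),.023,.122,.037),((.461,-.0714),.019,.098,.029)]:
    seek(f,np.array(c),zt,2.095,L,dn)
for b in blobs(f,"red",.003,10): print("red",b[0].round(4),b[4].round())
E
```

```text
angle 2.09 centre [0.6023 0.0577] n 1561 span [-0.046  0.119] bar [0.6228 0.0218] 7 std [0.0026 0.0015]
angle 2.075 centre [0.5534 0.0223] n 1466 span [-0.039  0.103] bar [ 0.5705 -0.0068] 29 std [0.0031 0.0021]
angle 2.09 centre [ 0.5037 -0.0153] n 1230 span [-0.034  0.085] bar [ 0.5193 -0.0376] 40 std [0.0039 0.0038]
angle 2.066 centre [ 0.4519 -0.0484] n 989 span [-0.025  0.071] bar [ 0.4654 -0.0662] 48 std [0.0042 0.0038]
red [0.766  0.1686] [467. 162.]
red [ 0.4817 -0.1062] [184. 230.]
red [ 0.5382 -0.0815] [228. 234.]
red [ 0.6535 -0.0318] [316. 244.]
```

View pics/w11.png

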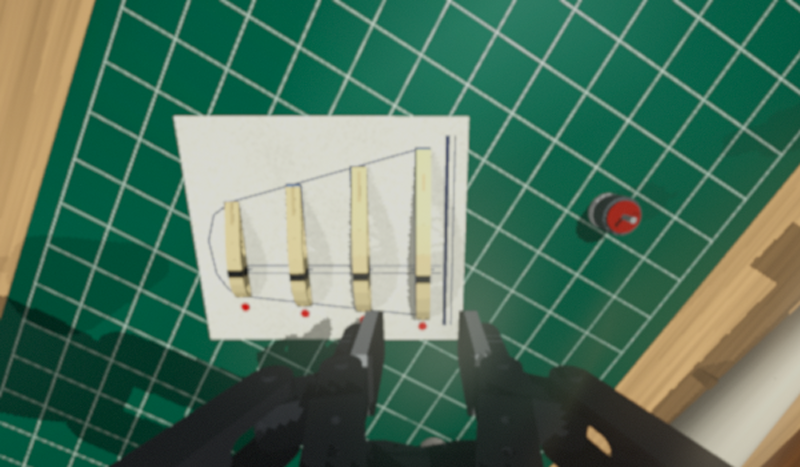

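All four ribs stand on their lines in order, bars at crop (423,279), (361,277), (298,276) and (237,273), noses at the red dots. No blue shows beside them, and the robot is clear.

```bash
python3 -c "
from plant import ticket; print(ticket.finish_job())"
```

```text
the job is handed in; nothing more can be done
None
```

I handed the job in with all four ribs standing on their own lines, longest at the root to shortest at the tip, noses at the red dots; the last wrist picture showed this, I never touched the glue or motor, and the judge gave no verdict.

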